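# Centre the tasting cup on the portion scale and zero it

## Robot

A 6-joint arm with a two-finger parallel gripper is mounted at the origin on the work surface. World frame = base frame: x ahead of the robot, y to its left, z up, the work surface at z = 0. Lengths are in m, angles in degrees, forces in N, time in s.
With the tool pointing down it reaches from about 0.35 to 0.875 m from the base axis. Payload 4.2 kg.
Tool frame: the origin (TCP) lies on the centre line of the jaws, within the pads' length; the fingertips stand 8 mm ahead of it and the grasp point (between the pads) lies 11 mm behind it; z points along the fingers, y is the direction in which the jaws open and shut (so a half turn about z gives the same grasp; the last joint's range is limited). The gripper opens to 87 mm and grips with 3 to 60 N. Pads are 19 mm wide; open, the fingers measure 117 mm over their backs; the gripper's body (75 mm by 190 mm) begins 51 mm behind the grasp point.
Start: joints at [-49.641, 22.042, 0.453, 0, -68.411, -14.817], TCP at [0.269, -0.564, 0.231] pointing down, gripper open.
Joint ranges: [-179.83, 179.83], [-69.29, 118.12], [-61.27, 80.66], [-181.25, 117.63], [-171.15, -9.14], [-177.46, 177.46]. Speed limits (degrees/s): [159.86, 159.86, 180, 180, 180, 180].

## Interface

Orientations are given as a 3x3 rotation matrix whose columns are the frame's x, y, z axes.
In Python, from station import sense, capture, finish_job, recognise gives the robot as it stands.
- The arm moves only by the tool apply_moves, never from a script. Its argument "plan" is a list that holds one entry, the list of rows, each a list of 7 numbers: the opening in per cent of the stroke, from 0 (shut) to 100 (fully open), then the shift along the world's x, y, z in units of 25 mm (1.0 is 25 mm), then the turn, a rotation vector about the world's x, y, z in rad. A call has 1 to 12 rows; each row shifts and turns the pose as measured when the row begins; what a row does not reach is not made up. A row lasts 1/12 s, in which the tool goes at most 41.7 mm and 7.16 degrees, less where a joint would pass 70% of its speed; a pose out of reach is approached as far as the arm can. A call is refused whole if a number of a shift passes 1 or a number of a turn 0.125, either way. A call with a gripper value outside its range is refused whole. The fingers move at their own pace and stop on an object; the grip force is fixed at half the most. Time passes only in rows, so rows that do not move let the fingers close. It gives the time, the measured TCP pose, the force and the opening at its end, in the units of the state.
- sense(): the state, without advancing time (a new reading comes with each control period).
- capture(name): name is "scene" or "top" or "wrist"; returns a dict with "pixels" (384x512x3 uint8, red, green, blue), "depth" (384x512 float32, m along the optical axis (not along the pixel's ray), 0 where there is no reading), "mtx" (3x3 intrinsics, pixels), "R" (3x3) and "t" (3): a world point X has camera coordinates R X + t; the wrist camera has in their place "mount" (4x4, takes a point from camera to tool coordinates, whose origin is the TCP and whose axes are the flange's). Camera axes: x right, y down, z forward; pixel columns grow to the right and rows downward; lengths in m; the calibration is good to about 2 mm. The wrist camera is an equidistant fisheye: a pixel r from the principal point sees the ray r / f radians off the axis. A picture is of the moment at which its call begins: read the wrist's pose just before it.
- finish_job(): hands the job in, once; it reports no verdict.
Trained networks look in a picture, given as the dict that the camera call returned (one of the last four; its "shot" number tells which), for a name from the list of things; names that differ only in an ending like _2 or _b are one class to them, and where a whole thing is asked for, a point or a joint stands for the part that bears it (a point fixed in the world has none). Each returns a list of dicts, best first, with "score" (0 to 1); they miss things now and then, are a little off and sometimes report something else, mostly with a low value. They report only what shows in the picture. A call takes as long as a camera call. They do not tell look-alikes from the thing itself.
- recognise(label, picture): "at" ([x, y, z] in m, in the coordinates of the camera as it stood for that picture, good to about 4 mm: the middle of the surface that is visible of it).
The state is a dict: "time_s": time; "joints": joint angles; "joint_velocities": joint speeds; "effort": joint torques, N m; "tcp_pos": TCP position; "ee_rot": TCP orientation; "wrist_force": force on the tool from outside, world axes, zero at the start; "moment": the same for the moment, N m; "gripper_width": opening from 0.0 (shut) to 1.0 (fully open).
Only numpy, scipy, OpenCV 4.12 (cv2) and the standard library are available. Lean on these libraries where they do the work, as an engineer would, in place of code of your own. Each camera call takes 0.05 s, during which the arm holds its last target.

## Task

The small blue footed tasting cup stands off to one side of the portion scale's round pan: nudge it with light taps of the fingertips, low on its foot, until the whole foot stands inside the dark ring at the middle of the pan, and only then press the scale's orange button fully down to zero it and let it spring back. The cup is wobbly: never grip, lift or tip it or knock it off the pan, tap it gently, and leave everything else on the counter where it is.

Things in the scene. Friction and masses are not known exactly. Their poses are not given: they have to be found in the camera images.
- cup: Loose round blue footed tasting cup, 60 mm high, about 130 g. Origin: centre of its underside; z up. Foot ring 32 mm across (0-3 mm up), above it a flange 50 mm across (3-14 mm up): the widest part, tap here. Thin stem, then an open bowl, 44 mm across at the rim. Tapped at the flange it slides (friction 0.5-0.7) and stops with the push; pushed at the bowl it tips.
- scale: Portion scale, fixed, turned any way. Origin: under the pan's centre, at counter height; z up. White base plate 20 mm high, 120 mm wide, from 125 mm in front (-x of the scale) to 65 mm behind the origin. Rigid round pan 104 mm across, top 55 mm and underside 46 mm above the counter, on a 60 mm neck. Dark readout and orange button at the front end.
- pan_center (a point): Centre of the pan's top face, 55 mm above the counter. Round it is drawn a flat dark ring, 64 mm inside and 69 mm outside diameter (only paint, nothing raised). The cup's 50 mm foot flange must stand inside it.
- zero_button_top (a point): Middle of the top face of the round orange button (24 mm across, in a black collar 40 mm across), 42 mm above the counter when not pressed, 98 mm in front (-x) and 33 mm to the right (-y) of the scale's origin in the scale's frame. It is pressed straight down.
- zero_button (a joint): Travel of the button in m: 0 released, 0.006 fully down; it starts to move at about 1.2 N, takes about 4 N fully down, and springs back by itself.
- spoon_near: Stainless sundae spoon 190 mm long lying on the counter behind the scale's pan, about 125 mm from its centre; leave alone. Origin: on the counter under its middle.
- spoon_far: A second spoon like it, lying to the robot's left; leave alone.
- cone_holder: Pink plastic cone holder 130 by 130 by 50 mm with four holes, to the robot's left; leave alone. Origin: centre of its underside.
- tumbler: Green glass milkshake tumbler, 130 mm high, 72 mm across at the rim, to the robot's right; leave alone. Origin: centre of its underside.
- scoop: Chipped white enamel scoop with a blue handle, 185 mm long, 28 mm high, to the robot's right; leave alone. Origin: under the scoop's bowl.
- sauce: Brown sauce bottle with a yellow cap, 160 mm high, 56 mm across, to the right; leave alone. Origin: centre of its underside.
There are look-alikes about, which are no part of the job. There is more than one size of the scale; the job needs the larger.

How it is judged:
By the outcome, as a careful person would: the job done as asked, in the order asked, and still so for the second after the job is handed in, with the robot touching nothing.
It also fails if it takes over 58 s, if anything falls off the work surface, if the arm or the gripper's body presses on something with over 40 N, if the wrist force passes 120 N, or if a joint passes its speed limit or range.

## Working session

There is one attempt and no reset: what is moved stays moved. The work goes in short steps, Python scripts to look and compute and a tool call to move; the robot and the scene stay as the last step left them, time stands still between calls to the robot, and variables do not carry over. Pictures are saved under pics/ and viewed, and the job is handed in when it is done.

Besides the shell and the picture viewer there is one more tool, called after "Emit:" in YAML: its name, and indented under it one key for each argument. apply_moves: Moves the arm, as the interface text tells. Its arguments: {"type":"object","properties":{"plan":{"type":"array","items":{"type":"array","items":{"type":"array","items":{"type":"number"}}}}},"required":["plan"]}

```bash
mkdir -p pics; cat > h.py <<'E'
import numpy as np, cv2
from station import sense, capture, finish_job, recognise
def w2(c,p): return c['R'].T@(np.array(p)-c['t'])
def proj(c,X):
    q=c['R']@np.array(X)+c['t']; u=c['mtx']@q; return u[:2]/u[2]
def save(c,n): cv2.imwrite('pics/'+n,c['pixels'][:,:,::-1])
def world(c,v,u):
    d=c['depth'][v,u]; return w2(c,np.linalg.inv(c['mtx'])@np.array([u,v,1.])*d)
E
python3 - <<'E'
from h import *
np.set_printoptions(precision=4,suppress=True)
for n in ['scene','top']:
    c=capture(n); save(c,n+'0.png'); print(n,c['mtx'].ravel(),c['R'].ravel(),c['t'])
    for l in ['cup','scale','pan_center','zero_button_top','tumbler','sauce','spoon_near']:
        try:
            for r in recognise(l,c)[:4]: print(l,round(r['score'],2),w2(c,r['at']),proj(c,w2(c,r['at'])))
        except Exception as e: print(l,e)
s=sense(); print(s)
E
```

```text
scene [407.89     0.     250.874    0.     407.89   186.1465   0.       0.
   1.    ] [ 0.4495  0.8933 -0.0051  0.5347 -0.2737 -0.7995 -0.7156  0.3566 -0.6006] [-0.2356 -0.2249  1.4805]
cup 0.78 [0.5743 0.0103 0.0944] [263.4337 187.7114]
scale 0.91 [0.3372 0.0923 0.0143] [250.3575 159.9008]
scale 0.81 [0.5735 0.0094 0.018 ] [262.5806 211.0183]
pan_center 0.83 [0.3381 0.095  0.0156] [251.2615 159.4727]
pan_center 0.79 [0.572  0.0044 0.0239] [260.6242 209.5007]
pan_center 0.26 [0.6575 0.3951 0.0492] [400.9865 178.5808]
tumbler 0.74 [0.412  0.361  0.0112] [335.7146 151.0873]
tumbler 0.61 [ 0.5877 -0.4006  0.0931] [ 94.7183 245.1134]
sauce 0.72 [ 0.6718 -0.3358  0.0849] [135.7398 264.0343]
spoon_near 0.82 [ 0.562  -0.1267  0.0152] [212.5547 225.2227]
spoon_near 0.3 [0.5737 0.0107 0.0931] [263.4565 187.9497]
top [421.5647   0.     260.232    0.     421.5647 194.5428   0.       0.
   1.    ] [ 0.0144 -0.9999  0.0039 -0.9982 -0.0146 -0.0578  0.0579 -0.0031 -0.9983] [-0.0093  0.5253  1.2858]
cup 0.6 [0.5675 0.0068 0.0898] [257.6594 178.5927]
scale 0.58 [0.5445 0.0394 0.0183] [247.0226 188.08
[... 210 characters left out ...]
828] [401.7417 181.2539]
sauce 0.55 [ 0.6453 -0.3175  0.1086] [370.4692 152.7574]
spoon_near 0.68 [ 0.5467 -0.1211  0.0113] [298.8553 188.3154]
{'time_s': 0.8, 'joints': array([-49.6421,  22.0389,   0.4522,  -0.002 , -68.4109, -14.8182]), 'joint_velocities': array([ 0.0761,  0.1367,  0.0132, -0.0003, -0.0898, -0.1326]), 'effort': array([  0.0008, -39.041 ,  18.7612,   4.2242,   0.0155,  -0.    ]), 'tcp_pos': array([ 0.2695, -0.5639,  0.2306]), 'ee_rot': array([[-0.9023, -0.4311,  0.0001],
       [-0.4311,  0.9023, -0.    ],
       [-0.    , -0.    , -1.    ]]), 'wrist_force': array([-0.8135,  0.3156,  0.1545]), 'moment': array([-0.0079, -0.0148, -0.0219]), 'gripper_width': 0.999624354421658}
```

```bash
python3 - <<'E'
import cv2
a=cv2.imread('pics/scene0.png'); b=cv2.imread('pics/top0.png')
cv2.imwrite('pics/top_c.png',cv2.resize(b[130:290,170:330],None,fx=3.7,fy=3.7,interpolation=cv2.INTER_CUBIC))
cv2.imwrite('pics/scene_c.png',cv2.resize(a[130:270,180:360],None,fx=4,fy=4,interpolation=cv2.INTER_CUBIC))
E
```

```text
(no output)
```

View pics/top0.png

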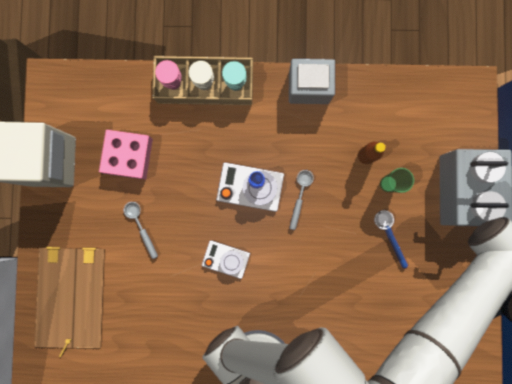

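View pics/scene0.png

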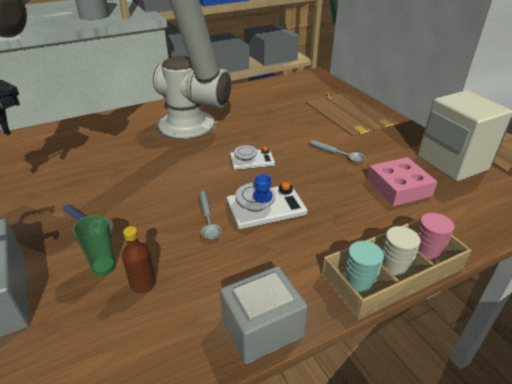

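```bash
sleep 0
```

```text
(no output)
```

View pics/top_c.png

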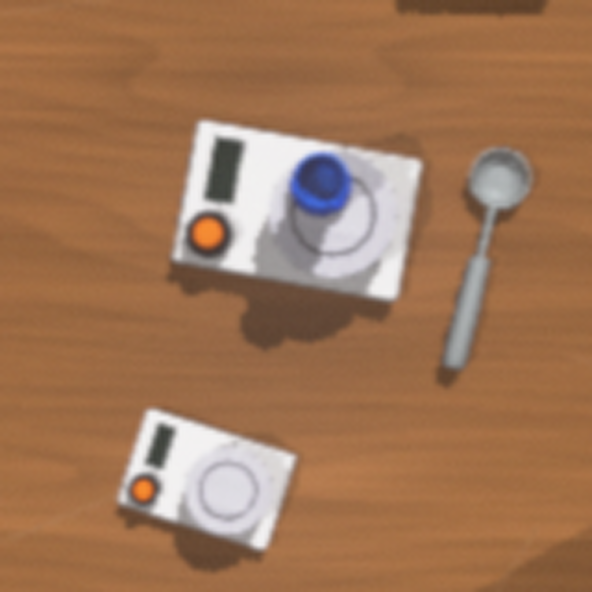

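View pics/scene_c.png

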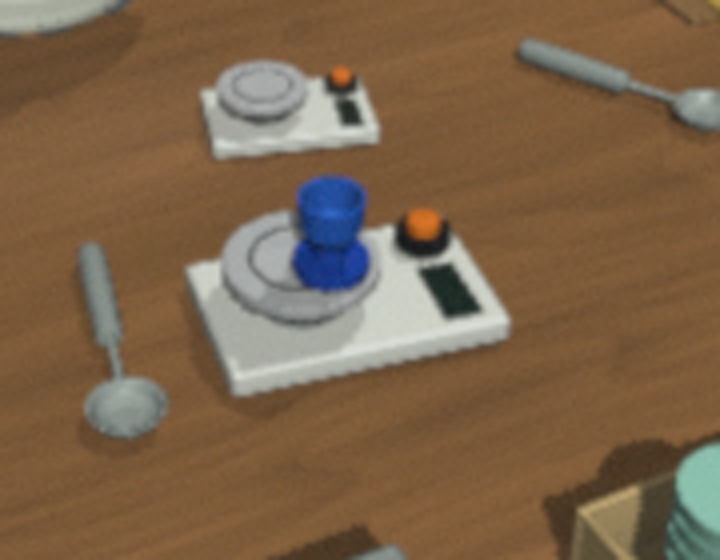

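The larger scale sits at about (0.54, 0.01), ring centre near top-view pixel (260,188), button near (226,193). The cup, at pixel (257,179), stands off to the front-left of the ring. The smaller scale at (226,259) is the look-alike.

```bash
cat >> h.py <<'E'
def ray(c,uv,z):
    d=c['R'].T@(np.linalg.inv(c['mtx'])@np.array([uv[0],uv[1],1.])); o=-c['R'].T@c['t']
    return o+d*(z-o[2])/d[2]
def tcrop(x,y,x0=170,y0=130,s=3.7): return ((x+.5)/s-.5+x0,(y+.5)/s-.5+y0)
E
python3 - <<'E'
from h import *
np.set_printoptions(precision=4,suppress=True)
c=capture('top')
print('ring',ray(c,tcrop(333,216),.055)); print('btn',ray(c,tcrop(208,233),.042)); print('rim',ray(c,tcrop(321,183),.115))
for p in [(198,121),(421,158),(397,299),(173,262)]: print(ray(c,tcrop(*p),.02))
# point cloud
H,W=c['depth'].shape
v,u=np.mgrid[0:H,0:W]; d=c['depth']
P=np.linalg.inv(c['mtx'])@np.stack([(u*d).ravel(),(v*d).ravel(),d.ravel()]); X=(c['R'].T@(P-c['t'][:,None])).T
img=c['pixels'].reshape(-1,3).astype(int)
near=(abs(X[:,0]-.54)<.12)&(abs(X[:,1]-.02)<.14)&(d.ravel()>0)
blue=near&(img[:,2]>img[:,0]+50)
print('blue',blue.sum(),X[blue].mean(0),X[blue].min(0),X[blue].max(0))
rim=blue&(X[:,2]>.105); print('rim',rim.sum(),(X[rim].min(0)+X[rim].max(0))/2)
pan=near&(abs(X[:,2]-.055)<.006)&~blue&(abs(img[:,0]-img[:,2])<40); print('pan',pan.sum(),X[pan].min(0),X[pan].max(0))
base=near&(abs(X[:,2]-.02)<.008)&(img.min(1)>120)
r=cv2.minAreaRect(X[base,:2].astype(np.float32)*1000); print(r)
for n in('scene',):
    c=capture(n)
    print('scene ring',ray(c,((296+.5)/4-.5+180,(258+.5)/4-.5+130),.055),'btn',ray(c,((423+.5)/4-.5+180,(214+.5)/4-.5+130),.042), 'rim', ray(c,((332+.5)/4-.5+180,(198+.5)/4-.5+130),.115))
E
```

```text
ring [0.5426 0.0006 0.055 ]
btn [0.5282 0.1024 0.042 ]
rim [0.5636 0.0103 0.115 ]
[0.623  0.1143 0.02  ]
[ 0.5948 -0.0721  0.02  ]
[ 0.477  -0.0536  0.02  ]
[0.505  0.1327 0.02  ]
blue 185 [0.5654 0.0089 0.0894] [ 0.5447 -0.0121  0.0523] [0.5912 0.0359 0.1178]
rim 53 [0.5668 0.0101 0.1118]
pan 656 [ 0.4947 -0.0486  0.049 ] [0.5944 0.0507 0.0608]
((522.96435546875, 1.5390625), (255.62989807128906, 167.90382385253906), 81.75967407226562)
scene ring [ 0.5414 -0.0004  0.055 ] btn [0.5226 0.107  0.042 ] rim [0.5662 0.012  0.115 ]
```

Emit:
apply_moves:
  plan:
    - [[0,0.55,1,0,0,0,0],[0,0.55,1,0,0,0,0],[0,0.55,1,0,0,0,0],[0,0.55,1,0,0,0,0],[0,0.55,1,0,0,0,0],[0,0.55,1,0,0,0,0],[0,0.55,1,0,0,0,0],[0,0.55,1,0,0,0,0],[0,0.55,1,0,0,0,0],[0,0.55,1,0,0,0,0],[0,0.55,1,0,0,0,0],[0,0.55,1,0,0,0,0]]

```text
time_s: 1.9
tcp_pos: [0.437, -0.2548, 0.2307]
ee_rot: [[-0.907, -0.422, 0.002], [-0.422, 0.907, -0.002], [-0.001, -0.003, -1.0]]
wrist_force: [0.4, 0.7, -0.7]
gripper_width: 0.173
```

Emit:
apply_moves:
  plan:
    - [[0,0.6,1,0,0,0,0],[0,0.6,1,0,0,0,0],[0,0.6,1,0,0,0,0],[0,0.6,1,0,0,0,0],[0,0.6,1,0,0,0,0],[0,0.6,1,0,0,0,0],[0,0.6,1,0,0,0,0],[0,0.6,1,0,0,0,0],[0,0.6,1,0,0,0,0],[0,0.6,0.5,0,0,0,0],[0,0,0,0,0,0,0]]

```text
time_s: 2.82
tcp_pos: [0.595, 0.0008, 0.2333]
ee_rot: [[-0.904, -0.428, 0.01], [-0.428, 0.904, -0.002], [-0.008, -0.006, -1.0]]
wrist_force: [0.3, -0.3, 0.8]
gripper_width: 0.003
```

```bash
python3 - <<'E'
from h import *
np.set_printoptions(precision=4,suppress=True)
s=sense(); c=capture('wrist'); save(c,'w1.png'); print(c['mtx'],c['mount'],s['tcp_pos'],s['joints'])
E
```

```text
[[297.3186   0.     255.9028]
 [  0.     297.3186 185.1244]
 [  0.       0.       1.    ]] [[ 0.0013 -0.9567 -0.2911  0.0803]
 [ 1.      0.0018 -0.0015 -0.0003]
 [ 0.002  -0.2911  0.9567 -0.1551]
 [ 0.      0.      0.      1.    ]] [0.595  0.0008 0.2333] [ 15.7984  18.7386  -4.2212   0.2967 -66.5457 -80.5553]
```

View pics/w1.png

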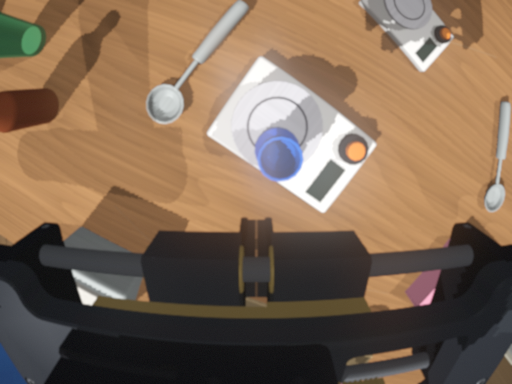

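```bash
cat >> h.py <<'E'
def wpix(c,s,X):
    M=c['mount']; p=s['ee_rot'].T@(np.atleast_2d(X)-s['tcp_pos']).T
    q=M[:3,:3].T@(p-M[:3,3:4]); r=np.hypot(q[0],q[1]); th=np.arctan2(r,q[2]); f=c['mtx'][0,0]
    return np.stack([c['mtx'][0,2]+f*th*q[0]/r,c['mtx'][1,2]+f*th*q[1]/r],1)
def circ(x,y,z,r,n=60):
    a=np.linspace(0,2*np.pi,n); return np.stack([x+r*np.cos(a),y+r*np.sin(a),0*a+z],1)
def overlay(c,s,items,n,box,k=4):
    u0,v0,u1,v1=box
    im=cv2.resize(c['pixels'][v0:v1,u0:u1,::-1],None,fx=k,fy=k,interpolation=cv2.INTER_CUBIC)
    for P,col in items:
        q=wpix(c,s,P) if s is not None else np.array([proj(c,x) for x in P])
        q=((q-[u0,v0]+.5)*k-.5)
        cv2.polylines(im,[np.round(q).astype(np.int32)],False,col,1)
    cv2.imwrite('pics/'+n,im)
def model(cx,cy,ux,uy,fx=.149,fy=.989):
    f=np.array([fx,fy])/np.hypot(fx,fy); b=np.array([cx,cy])+.098*f+.033*np.array([-f[1],f[0]])
    G=(0,255,0);Y=(0,255,255);R=(0,0,255)
    return [(circ(cx,cy,.055,.032),G),(circ(cx,cy,.055,.052),G),(circ(*b,.042,.012),G),(circ(ux,uy,.069,.025),Y),(circ(ux,uy,.115,.022),R)],b
E
python3 - <<'E'
from h import *
s=sense(); c=capture('wrist'); m,b=model(.5425,.0005,.5655,.0105); print(b)
overlay(c,s,m,'w1o.png',(205,50,385,190))
c=capture('top'); overlay(c,None,m,'t1o.png',(200,140,310,230),6)
E
```

```text
[0.5244679  0.10232261]
```

View pics/w1o.png

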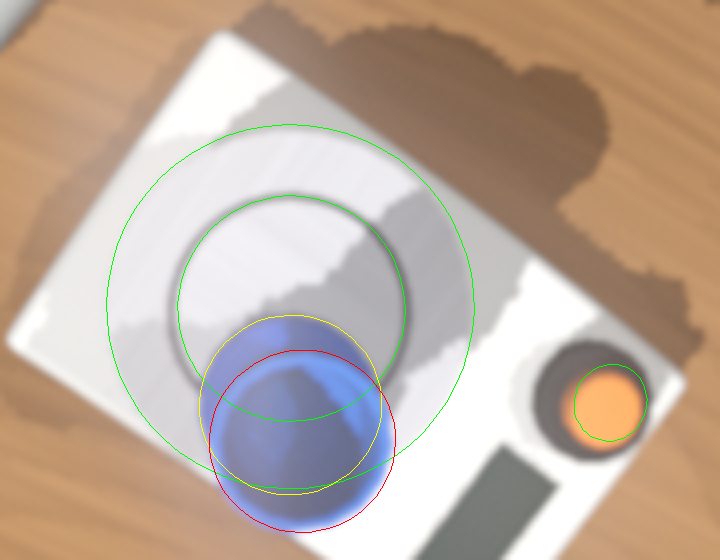

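View pics/t1o.png

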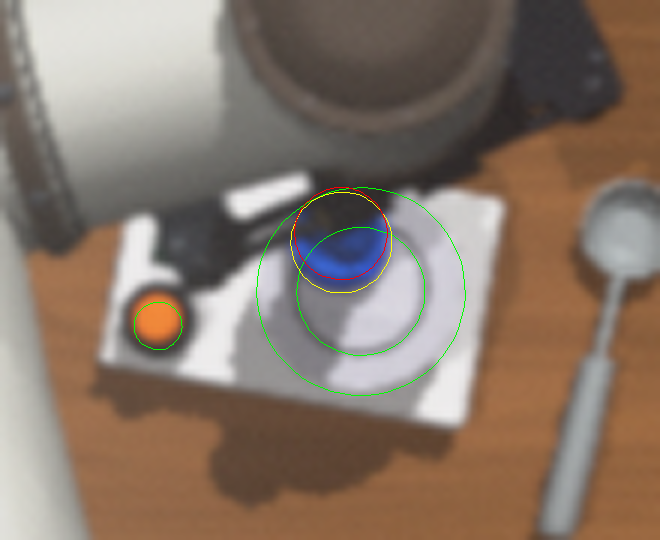

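Emit:
apply_moves:
  plan:
    - [[0,0.4,0.6,0,0.002,0.01,0],[0,0.4,0.6,-0.6,0,0,0],[0,0,0,-0.9,0,0,0],[0,0,0,-0.9,0,0,0],[0,0,0,-0.9,0,0,0],[0,0,0,-0.7,0,0,0],[0,0,0,0,0,0,0],[0,0,0,0,0,0,0]]

```text
time_s: 3.63
tcp_pos: [0.6088, 0.0243, 0.1274]
ee_rot: [[-0.909, -0.417, -0.002], [-0.417, 0.909, 0.0], [0.001, 0.001, -1.0]]
wrist_force: [0.0, 0.3, 0.9]
gripper_width: 0.005
```

```bash
python3 - <<'E'
from h import *
s=sense(); print(s['tcp_pos'],s['ee_rot'].round(3),s['wrist_force'])
c=capture('wrist'); save(c,'w2.png')
E
```

```text
[0.6088248  0.02426758 0.1274055 ] [[-0.909 -0.417 -0.002]
 [-0.417  0.909  0.   ]
 [ 0.001  0.001 -1.   ]] [0.00968827 0.31728598 0.90128682]
```

View pics/w2.png

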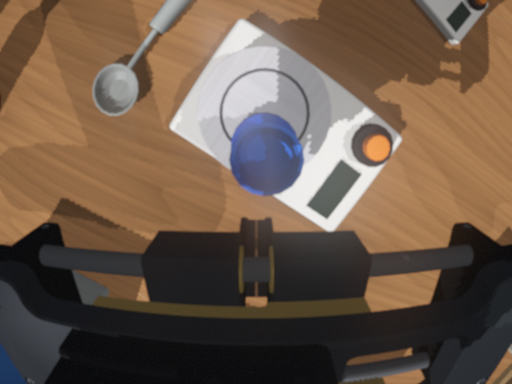

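Emit:
apply_moves:
  plan:
    - [[0,0.4,0.45,0,0,0,0],[0,0,0,0,0,0,0],[0,0,0,-0.8,0,0,0],[0,0,0,-0.8,0,0,0],[0,0,0,-0.5,0,0,0],[0,0,0,0,0,0,0],[0,0,0,0,0,0,0]]

```text
time_s: 4.27
tcp_pos: [0.6234, 0.0352, 0.0831]
ee_rot: [[-0.909, -0.416, 0.015], [-0.416, 0.909, 0.004], [-0.015, -0.002, -1.0]]
wrist_force: [-0.5, -0.5, -0.1]
gripper_width: 0.005
```

Emit:
apply_moves:
  plan:
    - [[0,-0.05,0.06,-0.3,-0.004,0.015,0],[0,0,0,-0.2,0,0,0],[0,0,0,0,0,0,0]]

```text
time_s: 4.52
tcp_pos: [0.6239, 0.0369, 0.0735]
ee_rot: [[-0.909, -0.416, 0.005], [-0.416, 0.909, 0.001], [-0.005, -0.001, -1.0]]
wrist_force: [-0.3, 0.1, -0.7]
gripper_width: 0.005
```

```bash
python3 - <<'E'
from h import *
s=sense(); print(s['tcp_pos'],s['ee_rot'].round(3),s['wrist_force'])
c=capture('wrist'); m,b=model(.5425,.0005,.5655,.0105)
overlay(c,s,m,'w3.png',(150,50,410,240),3)
c=capture('scene');save(c,'s3.png'); cv2.imwrite('pics/s3.png',cv2.resize(c['pixels'][130:240,200:340,::-1],None,fx=5,fy=5,interpolation=cv2.INTER_CUBIC))
E
```

```text
[0.62386086 0.03687851 0.07353301] [[-0.909 -0.416  0.005]
 [-0.416  0.909  0.001]
 [-0.005 -0.001 -1.   ]] [-0.26631081  0.14742065 -0.66103241]
```

View pics/w3.png

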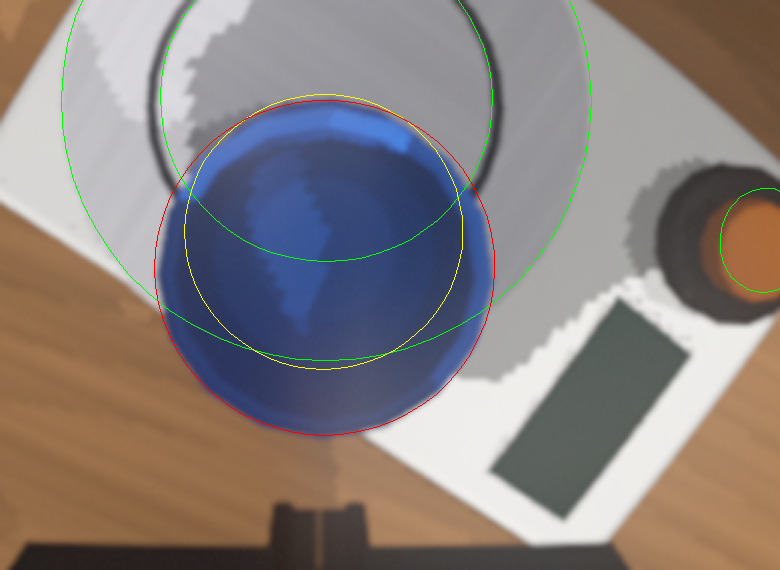

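View pics/s3.png

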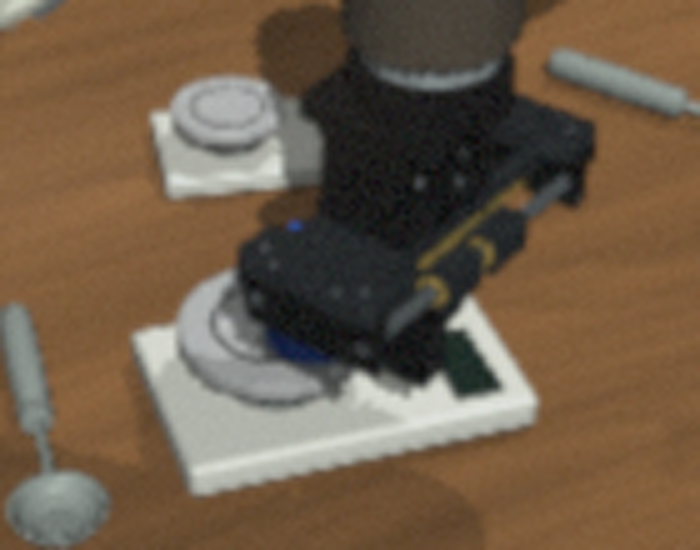

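Emit:
apply_moves:
  plan:
    - [[0,-0.18,-0.083,-0.12,0,0,0],[0,-0.18,-0.083,-0.05,0,0,0],[0,-0.18,-0.083,0,0,0,0],[0,-0.18,-0.083,0,0,0,0],[0,0,0,0,0,0,0],[0,0,0,0,0,0,0]]

```text
time_s: 5.12
tcp_pos: [0.6041, 0.0276, 0.0706]
ee_rot: [[-0.909, -0.416, 0.007], [-0.416, 0.909, 0.002], [-0.007, -0.001, -1.0]]
wrist_force: [0.4, 0.3, 0.3]
gripper_width: 0.006
```

```bash
python3 - <<'E'
from h import *
s=sense(); print(s['tcp_pos'],s['ee_rot'].round(3),s['wrist_force'])
c=capture('wrist'); m,b=model(.5425,.0005,.5655,.0105)
overlay(c,s,m,'w4.png',(150,50,410,240),3)
E
```

```text
[0.60414565 0.02759718 0.07059804] [[-0.909 -0.416  0.007]
 [-0.416  0.909  0.002]
 [-0.007 -0.001 -1.   ]] [0.42176715 0.32654764 0.32874693]
```

View pics/w4.png

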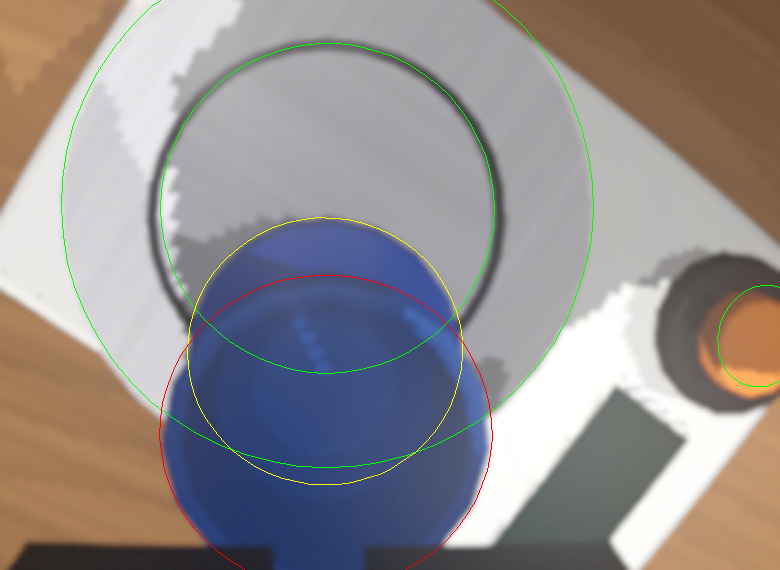

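Emit:
apply_moves:
  plan:
    - [[0,-0.11,-0.048,0,0,0,0],[0,-0.11,-0.048,0,0,0,0],[0,-0.11,-0.048,0,0,0,0],[0,-0.11,-0.048,0,0,0,0],[0,-0.11,-0.048,0,0,0,0],[0,0,0,0,0,0,0]]

```text
time_s: 5.67
tcp_pos: [0.5904, 0.0216, 0.0711]
ee_rot: [[-0.909, -0.417, 0.01], [-0.417, 0.909, 0.003], [-0.01, -0.002, -1.0]]
wrist_force: [0.6, 0.7, -0.3]
gripper_width: 0.006
```

```bash
python3 - <<'E'
from h import *
s=sense(); print(s['tcp_pos'],s['ee_rot'].round(3),s['wrist_force'])
c=capture('wrist'); m,b=model(.5425,.0005,.5655,.0105)
overlay(c,s,m,'w5.png',(150,50,410,240),3)
E
```

```text
[0.59037944 0.02162194 0.07106112] [[-0.909 -0.417  0.01 ]
 [-0.417  0.909  0.003]
 [-0.01  -0.002 -1.   ]] [ 0.55031425  0.6770405  -0.287962  ]
```

View pics/w5.png

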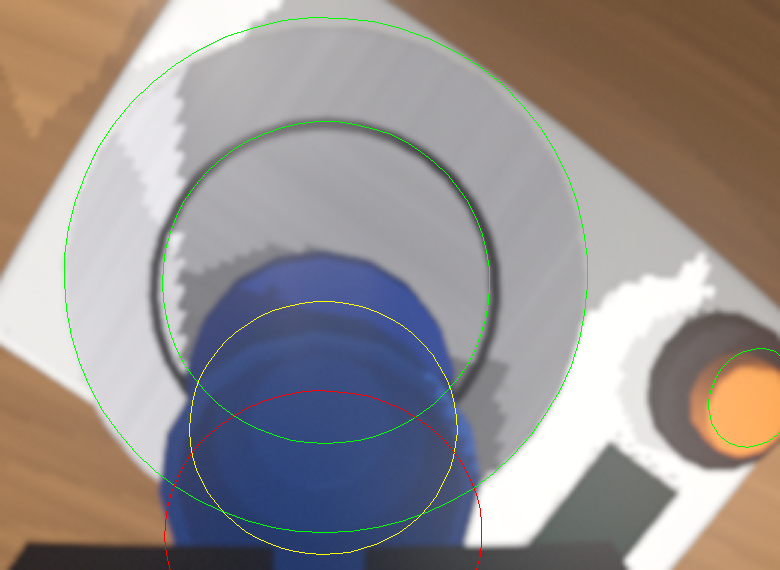

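Emit:
apply_moves:
  plan:
    - [[0,-0.11,-0.046,0,-0.002,0.006,0],[0,-0.11,-0.046,-0.02,0,0,0],[0,-0.11,-0.046,0,0,0,0],[0,-0.11,-0.046,0,0,0,0],[0,0,0,0,0,0,0]]

```text
time_s: 6.13
tcp_pos: [0.5797, 0.017, 0.071]
ee_rot: [[-0.909, -0.417, 0.006], [-0.417, 0.909, 0.001], [-0.006, -0.002, -1.0]]
wrist_force: [0.2, 0.0, -0.2]
gripper_width: 0.01
```

```bash
python3 - <<'E'
from h import *
s=sense(); print(s['tcp_pos'],s['ee_rot'].round(3),s['wrist_force'])
R=s['ee_rot']; p=s['tcp_pos']+.0368*R[:,0]; print(p)
c=capture('wrist'); m,b=model(.5425,.0005,p[0],p[1])
overlay(c,s,m,'w6.png',(150,50,410,240),3)
E
```

```text
[0.57974313 0.01702096 0.07103789] [[-0.909 -0.417  0.006]
 [-0.417  0.909  0.001]
 [-0.006 -0.002 -1.   ]] [ 0.22180037  0.01474654 -0.1686322 ]
[0.54630031 0.001666   0.07083126]
```

View pics/w6.png

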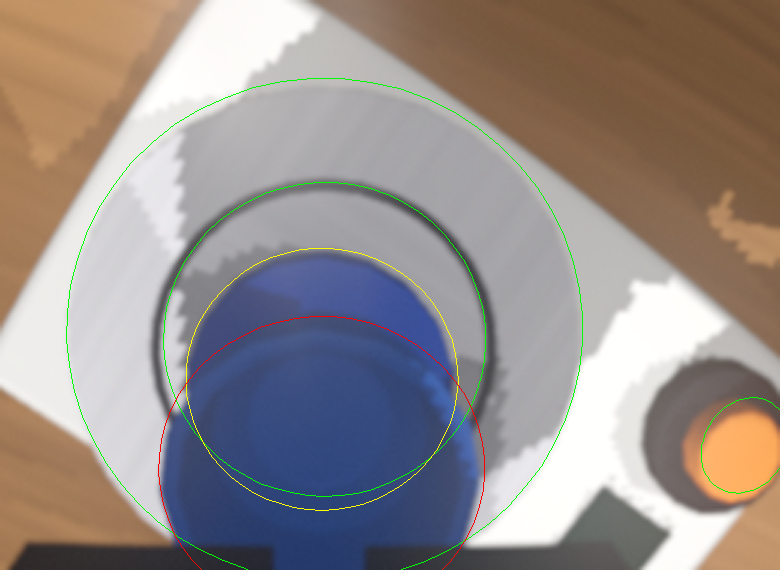

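Emit:
apply_moves:
  plan:
    - [[0,-0.08,-0.03,0,0,0,0],[0,-0.08,-0.03,0,0,0,0],[0,0,0,0,0,0,0]]

```text
time_s: 6.43
tcp_pos: [0.5756, 0.0154, 0.071]
ee_rot: [[-0.909, -0.417, 0.006], [-0.417, 0.909, 0.001], [-0.006, -0.002, -1.0]]
wrist_force: [-0.1, 0.1, -0.2]
gripper_width: 0.003
```

Emit:
apply_moves:
  plan:
    - [[0,0.18,0.08,0,0,0,0],[0,0.36,0.16,0,0,0,0],[0,0.55,0.25,0,0,0,0],[0,0.55,0.25,0,0,0,0],[0,0,0,0.5,0,0,0],[0,0,0,0.9,0,0,0],[0,0,0,0.9,0,0,0],[0,0,0,0.9,0,0,0],[0,0,0,0.9,0,0,0],[0,0,0,0,0,0,0],[0,0,0,0,0,0,0]]

```text
time_s: 7.35
tcp_pos: [0.6217, 0.0366, 0.1746]
ee_rot: [[-0.908, -0.418, -0.003], [-0.418, 0.908, -0.003], [0.004, -0.001, -1.0]]
wrist_force: [0.3, -0.5, -1.1]
gripper_width: 0.003
```

```bash
python3 - <<'E'
from h import *
s=sense(); print(s['tcp_pos'],s['ee_rot'].round(3),s['wrist_force'])
c=capture('wrist'); m,b=model(.5425,.0005,.5425,.0005)
overlay(c,s,m,'w7.png',(180,30,380,180),4)
overlay(c,s,[],'w7b.png',(180,30,380,180),4)
E
```

```text
[0.62169175 0.03662014 0.17457297] [[-0.908 -0.418 -0.003]
 [-0.418  0.908 -0.003]
 [ 0.004 -0.001 -1.   ]] [ 0.3152821  -0.47485923 -1.10671079]
```

View pics/w7.png

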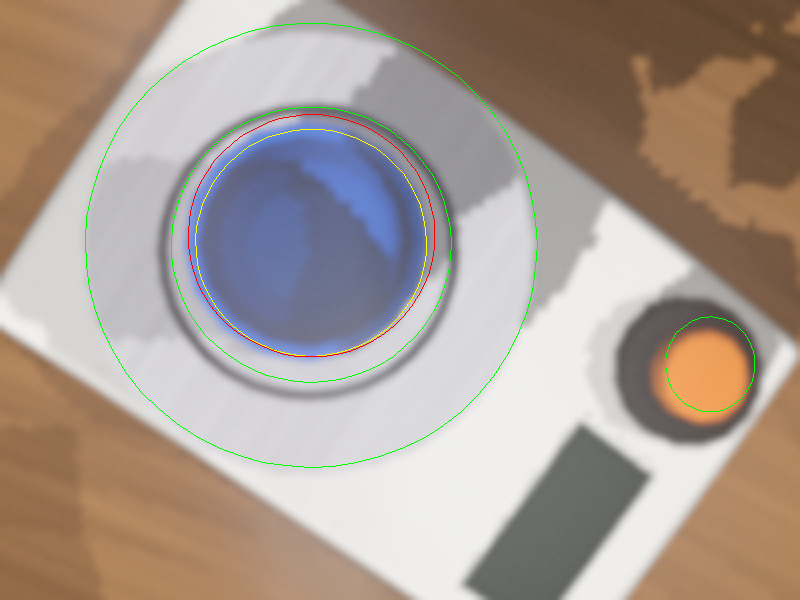

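View pics/w7b.png

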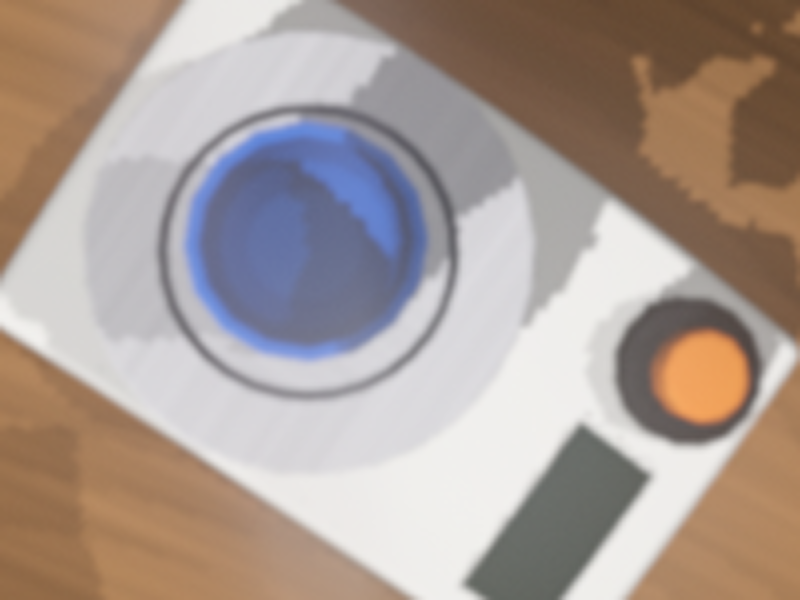

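Emit:
apply_moves:
  plan:
    - [[0,-0.6,0.43,0,0,0,0.117],[0,-0.6,0.43,0,0,0,0.117],[0,-0.6,0.43,0,0,0,0.117],[0,-0.6,0.43,0,0,0,0.117],[0,-0.6,0.43,0,0,0,0.117],[0,-0.6,0.43,0,0,0,0.117],[0,0,0,0,0,0,0],[0,0,0,0,0,0,0]]

```text
time_s: 8.07
tcp_pos: [0.5266, 0.1021, 0.1654]
ee_rot: [[-0.395, -0.918, -0.013], [-0.918, 0.395, -0.011], [0.016, 0.007, -1.0]]
wrist_force: [-0.2, -0.1, -0.3]
gripper_width: 0.006
```

Emit:
apply_moves:
  plan:
    - [[0,0.02,0,0,0.011,-0.013,0],[0,0,0,-0.8,0,0,0],[0,0,0,-0.8,0,0,0],[0,0,0,-0.6,0,0,0],[0,0,0,0,0,0,0],[0,0,0,0,0,0,0]]

```text
time_s: 8.57
tcp_pos: [0.5311, 0.1003, 0.1074]
ee_rot: [[-0.406, -0.914, 0.005], [-0.914, 0.406, 0.002], [-0.003, -0.004, -1.0]]
wrist_force: [0.7, -1.8, 0.7]
gripper_width: 0.008
```

```bash
python3 - <<'E'
from h import *
s=sense(); print(s['tcp_pos'],s['ee_rot'].round(3),s['wrist_force'],s['joints'])
c=capture('wrist'); m,b=model(.544,.0005,.544,.0005)
save(c,'w8.png')
overlay(c,s,m+[(circ(.5275,.102,.042,.012),(255,0,255))],'w8o.png',(180,50,400,260),3)
E
```

```text
[0.53111359 0.10032147 0.10740391] [[-0.406 -0.914  0.005]
 [-0.914  0.406  0.002]
 [-0.003 -0.004 -1.   ]] [ 0.65316396 -1.80627774  0.72842505] [ 27.9221899   20.90071969 -21.16690395   0.06839035 -47.64818066
 -51.92459051]
```

View pics/w8o.png

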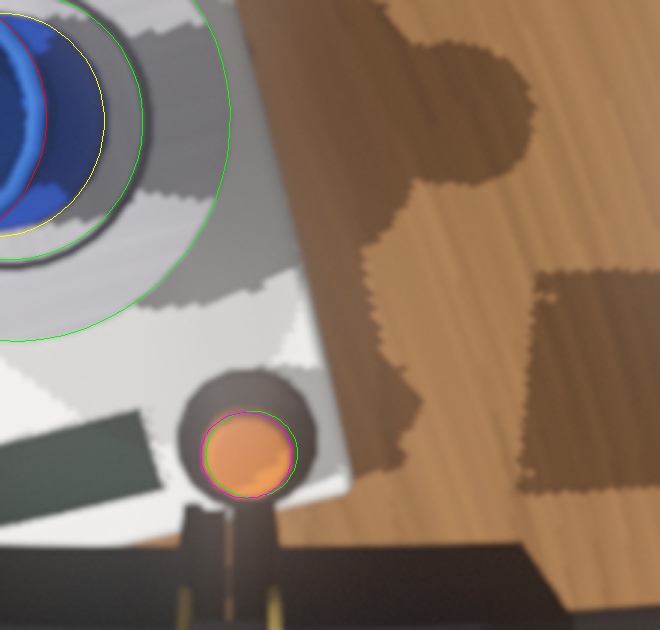

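Emit:
apply_moves:
  plan:
    - [[0,-0.2,0.09,0,0,0,0],[0,-0.04,0.02,-0.6,0,0,0],[0,-0.04,0.02,-0.6,0,0,0],[0,-0.04,0.02,-0.6,0,0,0],[0,0,0,0,0,0,0],[0,0,0,0,0,0,0]]

```text
time_s: 9.12
tcp_pos: [0.5269, 0.1057, 0.0676]
ee_rot: [[-0.409, -0.913, 0.017], [-0.913, 0.409, 0.007], [-0.014, -0.013, -1.0]]
wrist_force: [-0.2, 0.4, 0.9]
gripper_width: 0.007
```

Emit:
apply_moves:
  plan:
    - [[0,0.02,-0.14,0,-0.007,0.017,0],[0,0,0,-0.3,0,0,0],[0,0,0,-0.25,0,0,0],[0,0,0,0,0,0,0],[0,0,0,0,0,0,0]]

```text
time_s: 9.53
tcp_pos: [0.5298, 0.1036, 0.0575]
ee_rot: [[-0.409, -0.913, 0.009], [-0.913, 0.409, 0.004], [-0.007, -0.006, -1.0]]
wrist_force: [0.2, -0.5, 0.6]
gripper_width: 0.004
```

Emit:
apply_moves:
  plan:
    - [[0,-0.09,-0.06,0,-0.004,0.009,0],[0,0,0,-0.15,0,0,0],[0,0,0,-0.1,0,0,0],[0,0,0,0,0,0,0]]

```text
time_s: 9.87
tcp_pos: [0.5274, 0.1022, 0.0513]
ee_rot: [[-0.409, -0.913, -0.0], [-0.913, 0.409, 0.0], [-0.0, 0.0, -1.0]]
wrist_force: [-0.5, 0.1, -0.6]
gripper_width: 0.006
```

```bash
python3 - <<'E'
from h import *
s=sense(); print(s['tcp_pos'],s['ee_rot'].round(3),s['wrist_force'])
c=capture('wrist'); m,b=model(.544,.0005,.544,.0005)
overlay(c,s,m+[(circ(.5275,.102,.042,.012),(255,0,255))],'w9o.png',(140,50,380,250),3)
E
```

```text
[0.52741256 0.10217582 0.05133746] [[-0.409 -0.913 -0.   ]
 [-0.913  0.409  0.   ]
 [-0.     0.    -1.   ]] [-0.4592516   0.09731891 -0.61362789]
```

View pics/w9o.png

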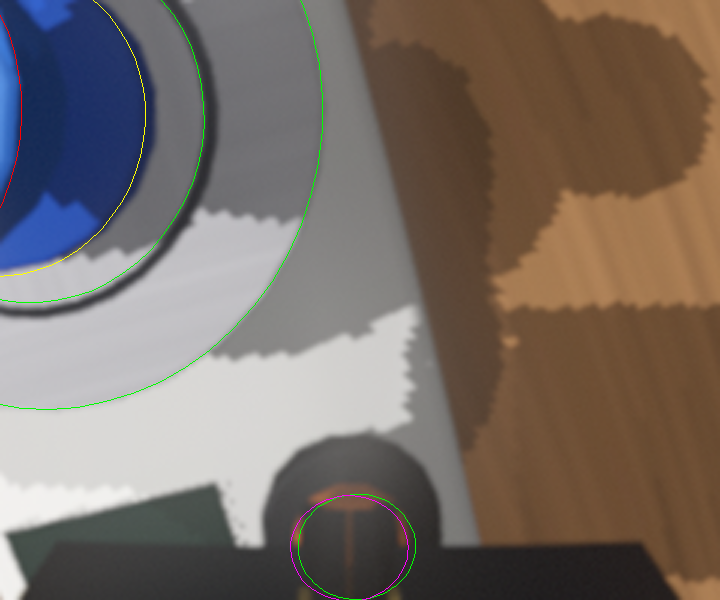

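Emit:
apply_moves:
  plan:
    - [[0,0,0,-0.12,0,0,0],[0,0,0,-0.1,0,0,0],[0,0,0,0,0,0,0]]

```text
time_s: 10.17
tcp_pos: [0.5279, 0.1024, 0.0463]
ee_rot: [[-0.408, -0.913, 0.001], [-0.913, 0.408, 0.0], [-0.001, -0.001, -1.0]]
wrist_force: [-1.2, 0.4, 3.3]
gripper_width: 0.002
```

Emit:
apply_moves:
  plan:
    - [[0,0,0,-0.1,0,0,0],[0,0,0,-0.08,0,0,0],[0,0,0,-0.05,0,0,0]]

```text
time_s: 10.42
tcp_pos: [0.528, 0.1024, 0.0443]
ee_rot: [[-0.406, -0.914, 0.001], [-0.914, 0.406, -0.001], [0.001, -0.001, -1.0]]
wrist_force: [-2.8, -0.4, 8.8]
gripper_width: 0.003
```

Emit:
apply_moves:
  plan:
    - [[0,0,0,-0.1,0,0,0],[0,0,0,-0.12,0,0,0]]

```text
time_s: 10.58
tcp_pos: [0.5281, 0.1024, 0.0439]
ee_rot: [[-0.404, -0.915, 0.002], [-0.915, 0.404, -0.002], [0.002, -0.003, -1.0]]
wrist_force: [-9.2, 0.0, 26.8]
gripper_width: 0.004
```

Bottomed out: the force rises steeply with no further travel. I'll release straight up.

Emit:
apply_moves:
  plan:
    - [[0,0,0,0.3,0,0,0],[0,0,0,0.5,0,0,0],[0,0,0,0.8,0,0,0],[0,0,0,0.8,0,0,0],[0,0,0,0.9,0,0,0],[0,0,0,0.9,0,0,0],[0,0,0,0.9,0,0,0],[0,0,0,0.9,0,0,0],[0,0,0,0,0,0,0],[0,0,0,0,0,0,0]]

```text
time_s: 11.42
tcp_pos: [0.5266, 0.1021, 0.1997]
ee_rot: [[-0.404, -0.915, 0.002], [-0.915, 0.404, -0.001], [0.001, -0.002, -1.0]]
wrist_force: [-0.9, -1.2, -0.8]
gripper_width: 0.008
```

```bash
python3 - <<'E'
from h import *
s=sense(); print(s['tcp_pos'],s['wrist_force'])
c=capture('wrist'); m,b=model(.544,.0005,.544,.0005)
overlay(c,s,[m[0]]+m[3:]+[(circ(.5275,.102,.042,.012),(255,0,255))],'w10o.png',(100,30,340,210),3)
c=capture('scene'); cv2.imwrite('pics/s10.png',cv2.resize(c['pixels'][130:270,180:340,::-1],None,fx=4,fy=4,interpolation=cv2.INTER_CUBIC))
E
```

```text
[0.5265778  0.10207487 0.19969374] [-0.90609565 -1.21468419 -0.77622039]
```

View pics/w10o.png

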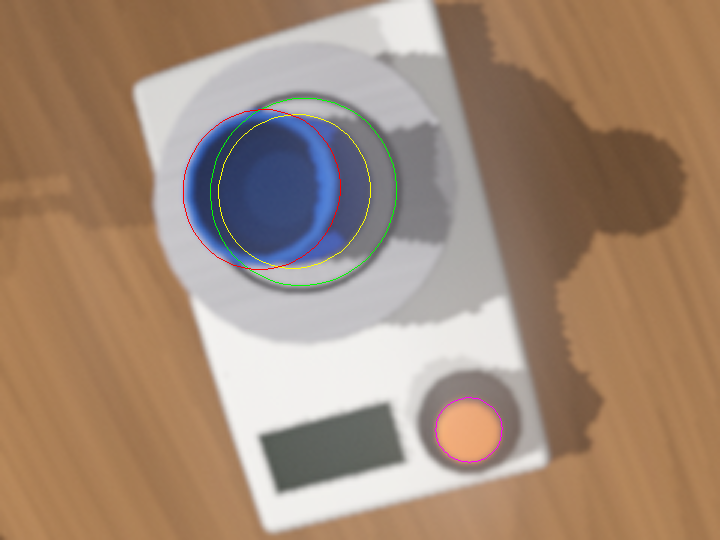

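View pics/s10.png

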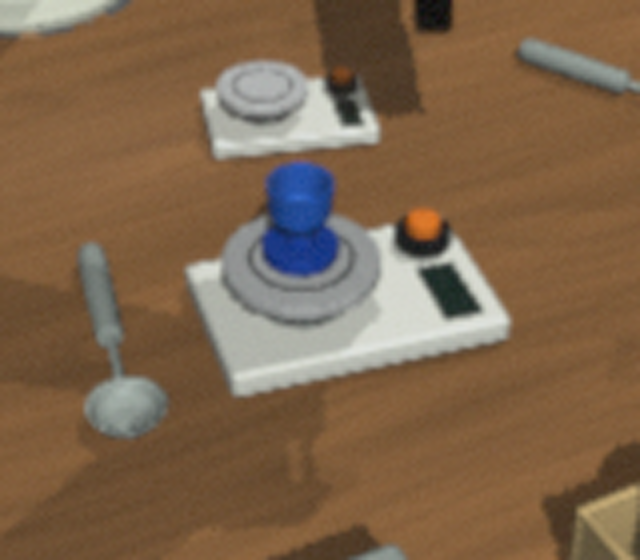

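```bash
python3 - <<'E'
from h import *
c=capture('wrist'); s=sense()
overlay(c,s,[],'w11.png',(145,50,265,145),6)
c=capture('top'); overlay(c,None,[],'t11.png',(200,140,310,230),6)
E
```

```text
(no output)
```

View pics/w11.png

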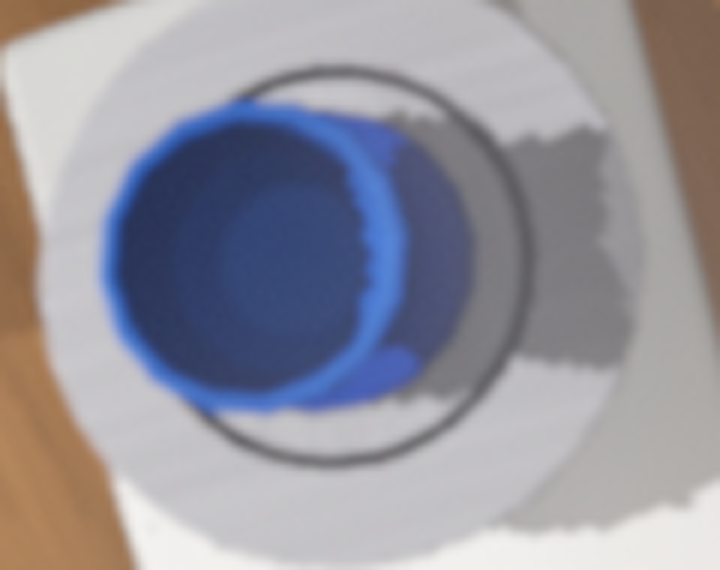

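View pics/t11.png

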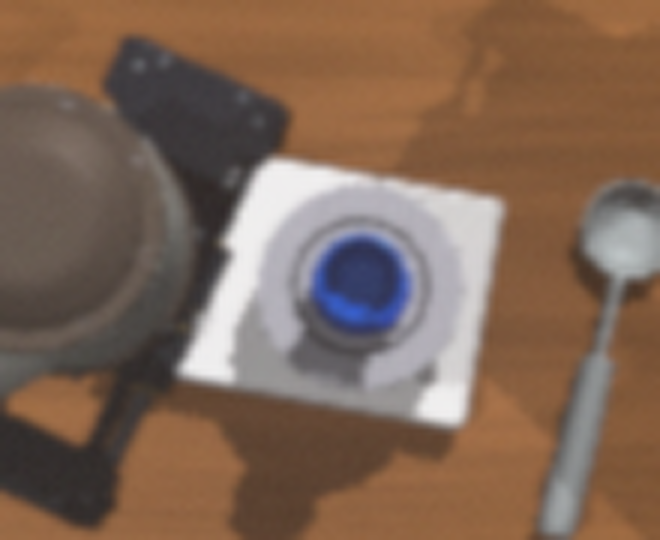

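The flange in shadow reaches x≈470 in the zoom, and the ring's inner edge is at x≈520. The cup is well inside and roughly centred, the button is back up, and the arm is clear.

```bash
python3 -c "
from station import finish_job
print(finish_job())"
```

```text
the job is handed in; nothing more can be done
None
```

The cup now stands inside the dark ring on the larger scale. After that I pressed the orange button fully down and let it spring back, then handed the job in with the arm clear, at about 11.5 s of the 58 s allowed.

- **Cup:** I moved it about 25 mm with three slow pushes of the closed fingertips, low on its flange. The wrist view just before the button press put it within about 1 mm of the ring's centre. The pictures after the press still show it upright, with clear space between flange and ring.
- **Button:** The fingertips were centred on it and pressed down until travel stopped. The tool stopped at 43.9 mm, which matches the expected 44 mm for full travel. The force rose to about 27 N at the stop. After I lifted away, the button showed at its released position.
- **Surroundings:** I touched nothing else on purpose. I did not compare before-and-after positions for every other item. The near spoon and the smaller scale look unmoved in the last pictures.
- **Disagreements:** The camera views differed by 1–3 mm on the positions of the pan and button, within the 2–4 mm accuracy given. I used the wrist camera's values, measured relative to the ring and button.

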